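Bring a circlip to its groove on a sample changer spindle with circlip pliers

ROBOT

A 6-joint arm with a two-finger parallel gripper is mounted at the origin on the work surface. World frame = base frame: x ahead of the robot, y to its left, z up, the work surface at z = 0. Lengths are in mm, angles in rad, forces in N, time in s.
With the tool pointing down it reaches from about 300 to 775 mm from the base axis. Payload 14.6 kg.
Tool frame: the origin (TCP) lies midway between the tips of the shut fingers; the grasp point (between the pads) lies manip.tcp_to_grasp behind it (manip.tcp_to_grasp is the distance from the TCP to the grasp point, in mm); x points along the fingers, z is the direction in which the jaws open and shut, and the axes are right-handed (so a half turn about x gives the same grasp; the last joint's range is limited). The gripper opens to 94 mm and grips with 3 to 60 N. Pads are 16 mm wide; open, the fingers measure 119 mm over their backs; the gripper's body (75 mm by 177 mm) begins 78 mm behind the grasp point.
Start: joints at [1.236, 0.3, 1.521, -0, 1.321, -0.067], TCP at [145.533, 530.386, 205.446] pointing down, gripper open.
Joint ranges: [-3.03, 3.03], [-0.79, 2.21], [0.23, 2.52], [-1.04, 4.18], [0, 3.07], [-2.55, 2.55]. Speed limits (rad/s): [2.22, 2.22, 2.57, 3.14, 3.14, 3.14].

INTERFACE

Orientations are given as [roll, pitch, yaw] about the fixed x, y, z axes, in that order (R = Rz(yaw) Ry(pitch) Rx(roll)).
In Python, from cell import manip gives the robot as it stands.
- The arm moves only by the shell command python3 -m jog 'ROWS' [FORCE]. ROWS is JSON, a list of rows, each an object of numbers: "grip": the opening, from 0 (shut) to 1 (fully open); "tx", "ty", "tz": the shift along the tool's x, y, z in units of 40 mm (1.0 is 40 mm); "turn": the turn about the tool's x in units of 6 degrees (1.0 is 6 degrees). In form: [{"grip": .., "tx": .., "ty": .., "tz": .., "turn": ..}, ...]. A call has 1 to 12 rows; each row is the pose to reach, as a shift and turn from the pose commanded when the call began, along the tool's axes at that moment; what a row does not reach only later rows make up. A row lasts 1/12 s, in which the tool goes at most 41.7 mm and 7.16 degrees, less where a joint would pass 70% of its speed; a pose out of reach is approached as far as the arm can. A call with a gripper value outside its range is refused whole. The fingers move at their own pace and stop on an object; FORCE is the grip in N (left out, the last holds). Time passes only in rows, so rows that repeat a pose let the fingers close. It gives the time, the measured TCP pose, the force and the opening at its end, in the units of the state.
- manip.read_state(): the state, without advancing time (a new reading comes with each control period).
- manip.camera(name): name is "scene" or "top" or "wrist"; returns a dict with "image" (400x640x3 uint8, red, green, blue), "fx", "fy", "cx", "cy" (pixels), "k1" (the pictures are not rectified: a ray, as slopes to the right and down, at radius r is drawn at 1 + k1 r^2 times it, then the intrinsics apply), "eye" and "attitude" of the camera in the world. Camera axes: x right, y up, looking along -z (the intrinsics and any distortion apply to the point x, -y, -z); pixel columns grow to the right and rows downward; lengths in mm; the calibration is good to about 2 mm. A picture is of the moment at which its call begins. There is no depth.
- manip.sign_off(): hands the job in, once; it reports no verdict.
The state is a dict: "clock": time; "joints": joint angles; "qd": joint speeds; "effort": joint torques, N m; "eef_pos": TCP position; "eef_rot": TCP orientation; "wrist_force": force on the tool from outside, world axes, zero at the start; "moment": the same for the moment, N m; "finger_gap": finger opening in mm.
Only numpy, scipy, OpenCV 4.12 (cv2) and the standard library are available. Lean on these libraries where they do the work, as an engineer would, in place of code of your own. Each camera call takes 0.05 s, during which the arm holds its last target. There are 200 camera calls.

TASK

Refit the carousel's retaining ring: pick up the circlip pliers, whose bent tips already sit in the ring's two eyes, squeeze the handles so that the ring is spread, and carry it to the spindle of the sample changer. Slide the spread ring down over the spindle end until you feel it come to rest flat on the brass thrust washer, level with the groove. Finish there, still holding the pliers squeezed and the ring spread against the washer, and leave the other things on the bench alone.

Things in the scene. Friction and masses are not known exactly. Their poses are not given: they have to be found in the camera images.
- pliers_grip (a point): circlip pliers' grip point: midway between the two rubber handles, half-way up them, 62 mm behind the pivot, 35 mm above the bench; at the start +x points to the tips, +z up. Handles 14 mm high, 9 mm thick, sides upright; over both 57 mm at rest, 41 mm squeezed (then parallel, along x). A limit screw stops the spread at the right width, so a firm grip (40 to 80 N) does no harm.
- pliers: bent-tip external circlip pliers, dark steel, 185 mm, about 0.16 kg, lying level in the tray; origin at the pivot, at the handles' mid-height; at the start x points to the tips, y is the line along which the handles close. The tips bend straight down 28 mm to shoulders on the ring's top and 3 mm pins in its eyes. Squeezing opens the tips; this half then turns 0.12 rad, the other the opposite way.
- pliers_half (a joint): how far the pliers are squeezed, rad: 0 handles apart (at rest, light spring), about 0.25 at the limit screw; takes about 10 N on the handles
- circlip_centre (a point): centre of the spread ring's bore, half-way up its 3 mm; x runs from the eyes to the closed back, z up. Squeezed, it lies 143 mm ahead of the pliers' grip point and 29.5 mm below it, x along the pliers. Relaxed (at the start) it is 3 mm to one side of the ring's middle and x is turned 0.13 rad.
- circlip: external circlip (open snap ring with two eyes), dark spring steel, 3 mm thick, 24 g, about 60 mm over all, lying relaxed on the tray floor at the start with the plier pins in its eyes; spread bore 43.6 mm. It hangs on the pins only while spread. Origin 1.5 mm below the centre point, on the underside.
- circlip_half (a joint): how far the ring is spread, rad: 0 relaxed (its bore is then too narrow for the spindle), 0.26 fully spread; it passes the spindle above about 0.12; springs back when let go
- seat (a point): on the spindle's axis at the top of the brass thrust washer (63 mm across), 100 mm above the bench: where the ring's underside comes to rest. The steel spindle, 40 mm in diameter, stands 17.5 mm above the washer: groove 3.6 mm wide, land 9.4 mm, then a 4.5 mm chamfer narrowing to 32 mm. All of it is rigid.
- changer: white round sample changer 200 mm across, fixed: aluminium carousel disc 190 mm across with steel sample cups up to 78 mm above the bench, hub 66 mm across up to the washer; origin on the bench under the spindle axis
- tray: shallow metal tray 300 x 150 mm, 10 mm rim, 4 mm floor, fixed; foam block under the handles' rear ends (92 to 116 mm behind the pivot, top 28 mm above the bench) with a low rib between them; x along the pliers; origin under its centre, 8 mm behind the pivot
- hexdriver: bystander: small screwdriver 160 mm long lying on the bench, 25 mm high at most
- solvent: bystander: white bottle 52 mm across, 130 mm high, standing
- spare_washer: bystander: brass washer 63 mm across, 5 mm thick, lying on the bench
Mind the look-alikes: they are no part of the job. What is shaped like the pliers but purple or red is not meant.

How it is judged (in metres and radians):
On the way, in this order (a step that is already met when the one before it is completed fails the run):
1. the ring is spread by the pliers and lifted clear of the tray (value of joint circlip_half above 0.15 rad and height (world z) of circlip_centre above 0.03 m and contact force between the fingers and pliers above 2 N), for 0.2 s.
2. the spread ring is around the spindle (value of joint circlip_half above 0.12 rad and horizontal distance between circlip_centre and seat below 0.005 m and height (world z) of circlip_centre below 0.112 m and contact force between the fingers and pliers above 2 N), for 0.1 s.
At the end, for the whole second after the job is handed in: the ring is round the spindle (4 mm), its middle at most 3.5 mm above the washer's face, level within 0.1 rad, pressing on the washer with 0.3 N or more, still spread (over 0.15 rad) by the pliers, which only the fingers hold; bystanders within 20 mm (value of joint circlip_half above 0.15 rad and horizontal distance between circlip_centre and seat below 0.004 m and height (world z) of circlip_centre below 0.1035 m and angle between circlip's own z axis and vertical below 0.1 rad and contact force between circlip and changer above 0.3 N and contact force between pliers and circlip above 1 N and contact force between the fingers and pliers above 2 N and contact force between the fingers and circlip below 0.1 N and contact force between pliers and changer below 0.5 N and linear speed of circlip below 0.02 m/s); the arm keeps its last pose, push and grip.
It fails at once if a bystander is moved by more than 20 mm (distance of any of hexdriver, solvent, spare_washer from where it was at the start of the episode above 0.02 m).
It also fails if it takes over 42 s, if anything falls off the work surface, if the arm or the gripper's body presses on something with over 40 N, if the wrist force passes 120 N, or if a joint passes its speed limit or range.

## Working session

There is one attempt and no reset: what is moved stays moved. The work goes in short steps, Python scripts to look and compute and a shell command to move; the robot and the scene stay as the last step left them, time stands still between calls to the robot, and variables do not carry over. Pictures are saved under pics/ and viewed, about 8 in all and at most 12, crops included, and the job is handed in when it is done.

```bash
mkdir -p pics; ls; cat > h.py <<'E'
import numpy as np,cv2
from cell import manip
from scipy.spatial.transform import Rotation as R
def cam(n,f=None):
    c=manip.camera(n)
    if f: cv2.imwrite('pics/'+f,c['image'][:,:,::-1])
    return c
def att(c):
    a=np.array(c['attitude'],float)
    return a if a.shape==(3,3) else R.from_euler('xyz',a).as_matrix()
def ray(c,u,v):
    p=np.array([[(u-c['cx'])/c['fx'],(v-c['cy'])/c['fy']]])
    q=p.copy()
    for _ in range(20): q=p/(1+c['k1']*(q**2).sum())
    return att(c)@np.array([q[0,0],-q[0,1],-1.])
def plane(c,u,v,z):
    d=ray(c,u,v);e=np.array(c['eye']);return (e+d*(z-e[2])/d[2])[:2].round(1)
def proj(c,P):
    x=att(c).T@(np.array(P,float)-np.array(c['eye']))
    s=np.array([x[0],-x[1]])/-x[2]; s=s*(1+c['k1']*(s@s))
    return np.array([c['cx']+c['fx']*s[0],c['cy']+c['fy']*s[1]]).round(1)
E
python3 - <<'E'
from h import *
for n in('scene','top','wrist'):
    c=cam(n,n+'0.png'); print(n,{k:v for k,v in c.items() if k!='image'})
a=[cv2.imread(f'pics/{n}0.png') for n in('top','scene')]
print(manip.read_state(),manip.tcp_to_grasp)
E
```

```text
pics
scene {'fx': 462.0695770441194, 'fy': 462.0695770441194, 'cx': 331.6516672348643, 'cy': 200.77044841422634, 'k1': -0.007388584598145673, 'eye': array([1169.52036836, -552.37493454,  968.8670287 ]), 'attitude': array([0.82189222, 0.01133945, 0.85014709])}
top {'fx': 400.18704105739295, 'fy': 400.18704105739295, 'cx': 317.99499686212704, 'cy': 200.8921380990678, 'k1': 0.03470377919418272, 'eye': array([ 283.6582709 ,   75.45579904, 1281.91242198]), 'attitude': array([ 0.12808176, -0.01590717, -1.57128994])}
wrist {'fx': 286.5886898112424, 'fy': 286.5886898112424, 'cx': 319.6630257515815, 'cy': 196.57072345685927, 'k1': -0.030165076752135735, 'eye': array([ 71.89454203, 549.7658192 , 384.72814019]), 'attitude': array([-2.64389223e-01,  8.27684439e-04,  1.30273625e+00])}
{'clock': 0.15, 'joints': array([ 1.23637981e+00,  3.00305165e-01,  1.52143603e+00, -3.74590507e-06,
        1.32067222e+00, -6.65989890e-02]), 'qd': array([-0.00070608, -0.00121454, -0.0017702 ,  0.0007759 , -0.00028918,
        0.00153062]), 'effort': array([ 2.43709947e-03, -5.31948495e+01, -3.52828610e+01,  7.09134643e-02,
        2.35824077e-02,  6.83232244e-06]), 'eef_pos': array([145.48513705, 530.210195  , 205.03870818]), 'eef_rot': array([ 3.07941459,  1.56997555, -1.900791  ]), 'wrist_force': array([-0.51051046, -0.17199086, -0.93202984]), 'moment': array([-0.00798904, -0.01548734, -0.02022282]), 'finger_gap': 94.01201512143845} 18.8
```

View pics/top0.png

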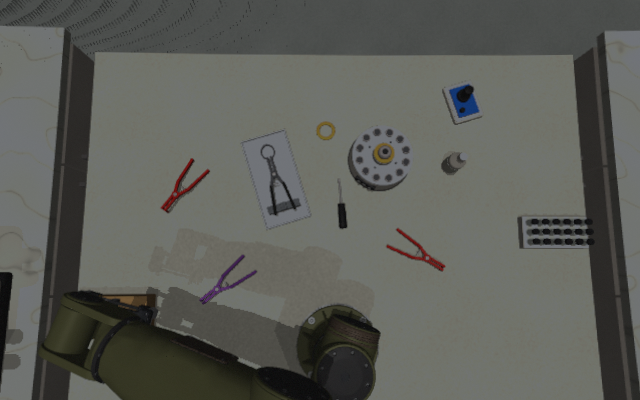

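View pics/scene0.png

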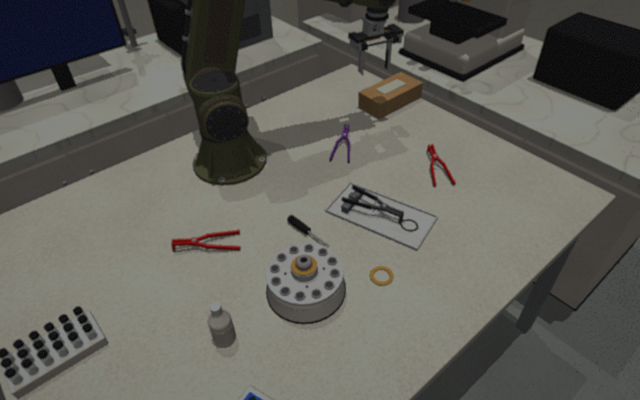

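The dark steel pliers, at top (276,185) in the tray with a ring at (267,152), fit the description. The red pairs at (186,186) and (416,250) and the purple pair at (228,280) are look-alikes. The changer is at (381,157). I'll confirm with a crop and measure.

```bash
cat > m.py <<'E'
from h import *
c=cam('top'); im=c['image'][:,:,::-1].copy()
cv2.imwrite('pics/crop1.png',np.hstack([cv2.resize(im[120:240,230:320],None,fx=4.4,fy=4.4,interpolation=3),cv2.resize(im[120:200,340:420],(400,528),interpolation=3)]))
hsv=cv2.cvtColor(im,cv2.COLOR_BGR2HSV)
# spindle/brass
m=cv2.inRange(hsv,(12,90,60),(35,255,255)); 
n,l,s,ce=cv2.connectedComponentsWithStats(m)
for i in range(1,n):
    if s[i,4]>20: print('brass',s[i],ce[i],plane(c,*ce[i],100),plane(c,*ce[i],5))
# tray: brighter bluish-white
print('px tray',im[140,250],im[220,250+40],'table',im[200,230],im[100,300])
g=cv2.cvtColor(im,cv2.COLOR_BGR2GRAY)
d=(g<60).astype(np.uint8); d[:120]=0; d[:,:240]=0; d[:,318:]=0; d[232:]=0
n,l,s,ce=cv2.connectedComponentsWithStats(d)
for i in range(1,n):
    if s[i,4]>10: print('dark',s[i],ce[i])
E
python3 m.py
```

```text
brass [317 122  18  18 146] [325.34246575 130.2739726 ] [652.7  34.1] [682.4  30.8]
brass [374 143  20  20 179] [383.32402235 153.17877095] [ 581.9 -141.4] [ 605.8 -158.8]
brass [102 296  45  10 280] [129.62142857 299.33571429] [153.2 591.7] [142.7 633.2]
px tray [92 90 88] [113 108 106] table [107 114 112] [111 115 113]
dark [265 157  35  58 344] [278.31104651 190.73546512]
```

View pics/crop1.png

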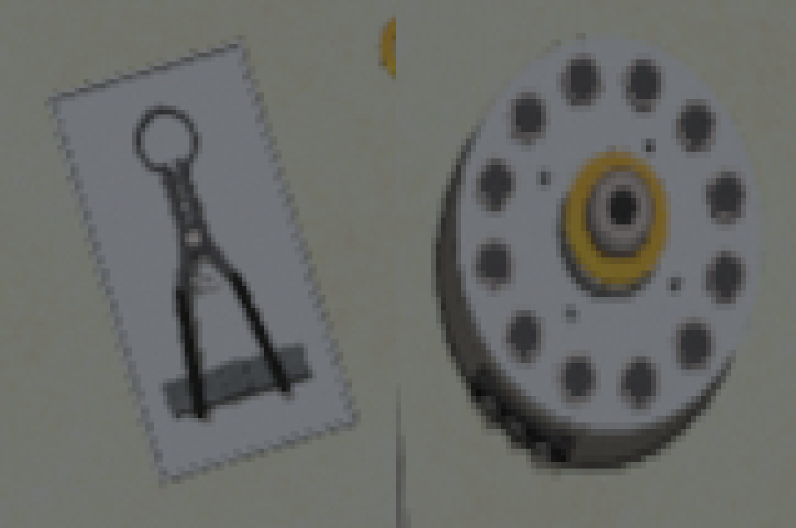

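The crop shows the dark pliers: pivot at crop (194,237), ring at (167,138), handle ends at (203,415) and (288,392), and tray corners. The changer's brass washer is at right, around (617,220).

```bash
python3 - <<'E'
from h import *
c=cam('top')
f=lambda x,y,z:plane(c,230+x/4.4-.5+.1,120+y/4.4-.5+.1,z)
P=f(194,237,42);print('pivot',P)
K=np.array([f(*k,10) for k in((54,99),(240,44),(355,420),(167,480))]);print(K,K.mean(0))
e=K[0]+K[1]-K[2]-K[3];print('tray yaw',np.arctan2(e[1],e[0]),np.linalg.norm(K[0]-K[3]),np.linalg.norm(K[0]-K[1]))
r=f(167,138,6);print('ring',r)
H=[f(203,415,42),f(288,392,42)];print('hand',H)
mid=np.mean(H,0);d=P-mid;print('yaw hand-pivot',np.arctan2(d[1],d[0]),np.linalg.norm(d))
# brass via circle
im=c['image'][:,:,::-1];hsv=cv2.cvtColor(im,cv2.COLOR_BGR2HSV);m=cv2.inRange(hsv,(12,90,60),(35,255,255));m[:,:360]=0;m[:,410:]=0
ct=max(cv2.findContours(m,0,1)[0],key=len)[:,0]
W=np.array([plane(c,*p,100) for p in ct],np.float32);print('washer',cv2.minEnclosingCircle(W))
s=cam('scene');im=s['image'][:,:,::-1];hsv=cv2.cvtColor(im,cv2.COLOR_BGR2HSV);m=cv2.inRange(hsv,(12,90,60),(35,255,255))
m[:,:285]=0;m[:,325:]=0;m[:240]=0;m[290:]=0
ct=max(cv2.findContours(m,0,1)[0],key=len)[:,0]
W=np.array([plane(s,*p,100) for p in ct],np.float32);print('washer scene',cv2.minEnclosingCircle(W))
st=manip.read_state();print(R.from_euler('xyz',st['eef_rot']).as_matrix().round(3))
E
```

```text
pivot [530.1 194.9]
[[639.7 302.5]
 [682.4 165.8]
 [401.9  79.8]
 [358.4 215. ]] [520.6   190.775]
tray yaw 0.2995367685106808 294.5945349119702 143.21375632249854
ring [611.7 219.3]
hand [array([402.4, 186.9]), array([418.8, 127.1])]
yaw hand-pivot 0.3071199132433868 125.36610387182016
washer ((583.4662475585938, -142.68116760253906), 30.936574935913086)
washer scene ((585.7960205078125, -142.28855895996094), 30.99795913696289)
[[-0.    -0.964  0.265]
 [-0.     0.265  0.964]
 [-1.     0.    -0.   ]]
```

```bash
python3 -m jog '[{"grip":1,"ty":-5,"tz":-3.2,"tx":0,"turn":-2.7},{"grip":1,"ty":-10.18,"tz":-6.4,"tx":0.5,"turn":-5.45},{"grip":1,"ty":-10.18,"tz":-6.4,"tx":1,"turn":-5.45},{"grip":1,"ty":-10.18,"tz":-6.4,"tx":1,"turn":-5.45},{"grip":1,"ty":-10.18,"tz":-6.4,"tx":1,"turn":-5.45},{"grip":1,"ty":-10.18,"tz":-6.4,"tx":1,"turn":-5.45},{"grip":1,"ty":-10.18,"tz":-6.4,"tx":1,"turn":-5.45},{"grip":1,"ty":-10.18,"tz":-6.4,"tx":1,"turn":-5.45},{"grip":1,"ty":-10.18,"tz":-6.4,"tx":1,"turn":-5.45},{"grip":1,"ty":-10.18,"tz":-6.4,"tx":1,"turn":-5.45},{"grip":1,"ty":-10.18,"tz":-6.4,"tx":1,"turn":-5.45},{"grip":1,"ty":-10.18,"tz":-6.4,"tx":1,"turn":-5.45}]' 40
python3 - <<'E'
from h import *
print(manip.read_state()['eef_pos'],manip.read_state()['eef_rot'],manip.read_state()['qd'].round(2))
E
```

```text
clock: 1.3
eef_pos: [471.2, 174.2, 165.5]
eef_rot: [-1.485, 1.57, 0.388]
wrist_force: [0.2, 1.2, 0.1]
finger_gap: 93.7
[471.21883883 174.2469968  165.46353467] [-1.4852303   1.57044437  0.38839266] [-0.91  0.43 -0.41 -0.   -0.02 -0.91]
```

```bash
python3 -m jog '[{"grip":1},{"grip":1},{"grip":1}]'
python3 - <<'E'
from h import *
c=cam('wrist','w1.png')
st=manip.read_state();print(st['eef_pos'],R.from_euler('xyz',st['eef_rot']).as_matrix().round(4),c['eye'],c['attitude'])
E
```

```text
[474.65332016 169.77682899 164.59971766] [[ 5.000e-04 -9.555e-01 -2.951e-01]
 [-1.300e-03 -2.951e-01  9.555e-01]
 [-1.000e+00 -1.000e-04 -1.400e-03]] [398.29150505 150.71020384 345.20896911] [-2.65121215e-01 -7.80757271e-04  1.87336052e+00]$[0]: bad value
```

View pics/w1.png

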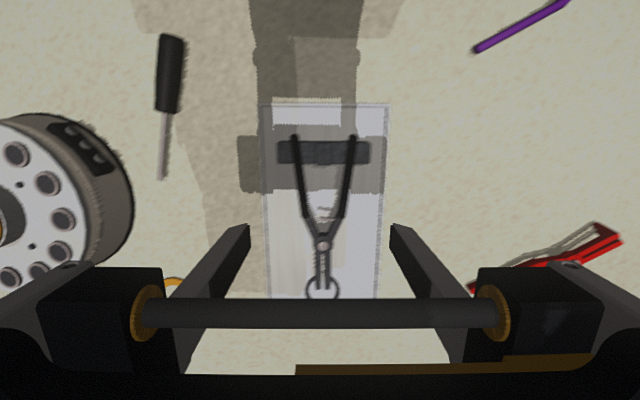

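The wrist view shows the pliers centred between the open fingers. The pivot is at (323,244), the handle ends at (295,137) and (353,137), and the ring at (322,289). I'll take one settled look and measure.

```bash
python3 -m jog '[{"grip":1,"tx":0,"ty":0,"tz":0,"turn":0},{"grip":1,"tx":0,"ty":0,"tz":0,"turn":0},{"grip":1,"tx":0,"ty":0,"tz":0,"turn":0}]'
python3 - <<'E'
from h import *
c=cam('wrist','w2.png')
im=c['image'];g=cv2.cvtColor(im,cv2.COLOR_RGB2GRAY)
for v in range(135,262,8):
    row=g[v,270:375]; k=np.where(row<55)[0]+270
    print(v,k.min() if len(k) else None,k.max() if len(k) else None,len(k))
cv2.imwrite('pics/w2c.png',cv2.resize(im[125:305,265:380,::-1],None,fx=3.3,fy=3.3,interpolation=2))
st=manip.read_state();print(st['eef_pos'],R.from_euler('xyz',st['eef_rot']).as_matrix()[:,2])
E
```

```text
clock: 1.6
eef_pos: [469.6, 176.8, 165.6]
eef_rot: [0.14, 1.571, 2.014]
wrist_force: [0.6, -0.7, 0.8]
finger_gap: 93.9
135 290 354 13
143 276 362 54
151 277 354 41
159 277 361 39
167 293 351 18
175 294 350 18
183 296 349 17
191 297 347 16
199 299 346 17
207 300 345 16
215 301 343 18
223 312 332 4
231 309 328 4
239 313 330 3
247 None None 0
255 None None 0
[469.54795928 177.08819668 165.68043961] [-2.99641846e-01  9.54051748e-01  1.62013609e-04]
```

View pics/w2c.png

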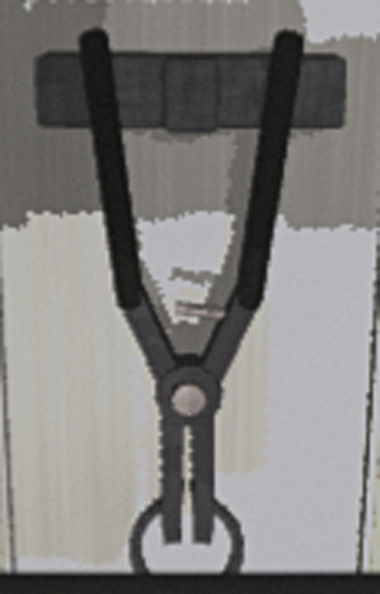

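The settled crop shows the pivot at crop (188,400), the handle rear ends at (93,33) and (290,33), and the handle front ends at (128,300) and (252,300).

```bash
python3 - <<'E'
from h import *
c=cam('wrist')
f=lambda x,y,z:plane(c,265+x/3.3-.35,125+y/3.3-.35,z)
P=f(188,400,44);A=f(93,36,42);B=f(290,36,42);C=f(128,300,42);D=f(252,300,42);M=(A+B)/2
d=P-M;y=np.arctan2(*d[::-1]);print(P,A,B,C,D,np.linalg.norm(A-B),np.linalg.norm(d),y)
m2=(C+D)/2-M;print('yaw handles',np.arctan2(*m2[::-1]))
G=P-62*np.array([np.cos(y),np.sin(y)]);print('grip',G)
st=manip.read_state();T=R.from_euler('xyz',st['eef_rot']).as_matrix();tz=T[:,2];print('tool yaw',np.arctan2(tz[1],tz[0])-np.pi/2)
dl=np.r_[G,16.2]-st['eef_pos'];print('shift units',T.T@dl/40, 'pos',st['eef_pos'])
E
```

```text
[529.7 197.8] [420.8 132.1] [402.3 191.2] [501.5 167.6] [489.  207.7] 61.92786125807995 123.556646927634 0.2969220681762286
yaw handles 0.30118326370091925
grip [470.41302368 179.66014224]
tool yaw 0.30463618503190504
shift units [ 3.7385513  -0.0378435   0.05343597] pos [469.56505248 177.1380562  165.74131677]
```

```bash
python3 -m jog '[{"grip":1,"tx":0.8,"ty":-0.03,"tz":0.05,"turn":0},{"grip":1,"tx":1.6,"ty":-0.03,"tz":0.05,"turn":0},{"grip":1,"tx":2.3,"ty":-0.03,"tz":0.05,"turn":0},{"grip":1,"tx":2.9,"ty":-0.03,"tz":0.05,"turn":0},{"grip":1,"tx":3.3,"ty":-0.03,"tz":0.05,"turn":0},{"grip":1,"tx":3.6,"ty":-0.03,"tz":0.05,"turn":0},{"grip":1,"tx":3.73,"ty":-0.03,"tz":0.05,"turn":0},{"grip":1,"tx":3.73,"ty":-0.03,"tz":0.05,"turn":0},{"grip":1,"tx":3.73,"ty":-0.03,"tz":0.05,"turn":0},{"grip":1,"tx":3.73,"ty":-0.03,"tz":0.05,"turn":0}]' 50 && python3 -m jog '[{"grip":0.5,"tx":0,"ty":0,"tz":0,"turn":0},{"grip":0.3,"tx":0,"ty":0,"tz":0,"turn":0},{"grip":0.3,"tx":0,"ty":0,"tz":0,"turn":0},{"grip":0.2,"tx":0,"ty":0,"tz":0,"turn":0},{"grip":0.1,"tx":0,"ty":0,"tz":0,"turn":0},{"grip":0,"tx":0,"ty":0,"tz":0,"turn":0},{"grip":0,"tx":0,"ty":0,"tz":0,"turn":0},{"grip":0,"tx":0,"ty":0,"tz":0,"turn":0},{"grip":0,"tx":0,"ty":0,"tz":0,"turn":0},{"grip":0,"tx":0,"ty":0,"tz":0,"turn":0},{"grip":0,"tx":0,"ty":0,"tz":0,"turn":0},{"grip":0,"tx":0,"ty":0,"tz":0,"turn":0}]' 50
```

```text
clock: 2.53
eef_pos: [471.1, 178.8, 17.3]
eef_rot: [-1.577, 1.569, 0.297]
wrist_force: [-0.3, -0.7, 0.2]
finger_gap: 94.3
clock: 3.53
eef_pos: [470.5, 179.0, 16.4]
eef_rot: [0.068, 1.57, 1.941]
wrist_force: [-3.4, 6.5, 1.9]
finger_gap: 38.5
```

```bash
python3 -m jog '[{"grip":0,"tx":0,"ty":0,"tz":0,"turn":0},{"grip":0,"tx":0,"ty":0,"tz":0,"turn":0},{"grip":0,"tx":-0.2,"ty":0,"tz":0,"turn":0},{"grip":0,"tx":-0.5,"ty":0,"tz":0,"turn":0},{"grip":0,"tx":-0.9,"ty":0,"tz":0,"turn":0},{"grip":0,"tx":-1.4,"ty":0,"tz":0,"turn":0},{"grip":0,"tx":-2.0,"ty":0,"tz":0,"turn":0},{"grip":0,"tx":-2.6,"ty":0,"tz":0,"turn":0},{"grip":0,"tx":-3.2,"ty":0,"tz":0,"turn":0},{"grip":0,"tx":-3.6,"ty":0,"tz":0,"turn":0},{"grip":0,"tx":-3.9,"ty":0,"tz":0,"turn":0},{"grip":0,"tx":-3.9,"ty":0,"tz":0,"turn":0}]' 50 && python3 -m jog '[{"grip":0,"tx":0,"ty":0,"tz":0,"turn":0},{"grip":0,"tx":0,"ty":0,"tz":0,"turn":0},{"grip":0,"tx":0,"ty":0,"tz":0,"turn":0}]' 
python3 - <<'E'
from h import *
c=cam('wrist','w3.png'); t=cam('top'); s=cam('scene')
st=manip.read_state();T=R.from_euler('xyz',st['eef_rot']).as_matrix();p=st['eef_pos']
x=-T[:,1];x[2]=0;x/=np.linalg.norm(x); ring=p+[0,0,18.8-29.5]+143*x;print(p,ring,'top',proj(t,ring),'scene',proj(s,ring),proj(c,ring),st['wrist_force'],st['moment'])
u,v=proj(t,ring).astype(int);a,b=proj(s,ring).astype(int)
k=lambda i,u,v:cv2.resize(i['image'][v-50:v+50,u-40:u+40,::-1],None,fx=5,fy=5,interpolation=2)
cv2.imwrite('pics/lift.png',np.hstack([k(t,u,v),k(s,a,b)]))
E
```

```text
clock: 4.53
eef_pos: [471.5, 178.6, 174.4]
eef_rot: [-1.638, 1.567, 0.236]
wrist_force: [0.1, 0.1, -1.2]
finger_gap: 38.5
clock: 4.78
eef_pos: [470.3, 178.2, 171.1]
eef_rot: [1.571, 1.569, -2.839]
wrist_force: [0.7, 0.1, -1.1]
finger_gap: 38.2
[470.49530964 178.31855764 171.61693669] [606.98386463 220.97854309 160.91693669] top [261. 139.] scene [413.8 183.8] [320.4 387.6] [-0.12368851 -0.20418316 -2.9899042 ] [0.00869176 0.12018436 0.03209725]
```

View pics/lift.png

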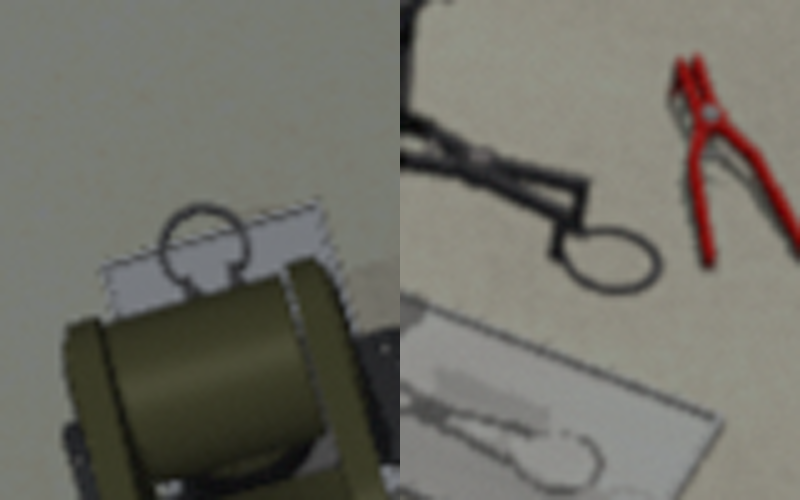

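View pics/w3.png

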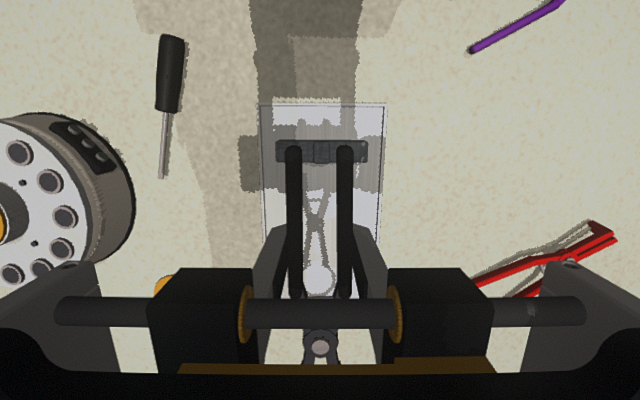

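The lift worked. The ring is spread and clear of the tray: its centre is at top px (262,139) and scene px (415,185), within about 2 px of the prediction. The handles are parallel in the wrist view. Next I move to hover over the spindle.

```bash
python3 -m jog '[{"grip":0,"tx":0,"ty":0.1,"tz":-0.2,"turn":0.2},{"grip":0,"tx":0,"ty":0.3,"tz":-0.7,"turn":0.6},{"grip":0,"tx":0,"ty":0.55,"tz":-1.4,"turn":1.1},{"grip":0,"tx":0,"ty":0.85,"tz":-2.1,"turn":1.7},{"grip":0,"tx":0,"ty":1.15,"tz":-2.8,"turn":2.3},{"grip":0,"tx":0,"ty":1.45,"tz":-3.5,"turn":2.9},{"grip":0,"tx":0,"ty":1.75,"tz":-4.2,"turn":3.5},{"grip":0,"tx":0,"ty":2.0,"tz":-4.9,"turn":4.1},{"grip":0,"tx":0,"ty":2.3,"tz":-5.6,"turn":4.6},{"grip":0,"tx":0,"ty":2.5,"tz":-6.2,"turn":4.95},{"grip":0,"tx":0,"ty":2.65,"tz":-6.55,"turn":5.15},{"grip":0,"tx":0,"ty":2.72,"tz":-6.66,"turn":5.19}]' 50 && python3 -m jog '[{"grip":0,"tx":0,"ty":0,"tz":0,"turn":0},{"grip":0,"tx":0,"ty":0,"tz":0,"turn":0},{"grip":0,"tx":0,"ty":0,"tz":0,"turn":0},{"grip":0,"tx":0,"ty":0,"tz":0,"turn":0},{"grip":0,"tx":0,"ty":0,"tz":0,"turn":0}]' 
cat > m2.py <<'E'
import sys
from h import *
c=cam('wrist'); t=cam('top'); s=cam('scene')
S=[manip.read_state()]
st=S[0];T=R.from_euler('xyz',st['eef_rot']).as_matrix();p=st['eef_pos']
x=-T[:,1].copy();x[2]=0;x/=np.linalg.norm(x); ring=p+[0,0,18.8-29.5]+143*x;print(p,'yaw',np.arctan2(x[1],x[0]),'ring',ring,'top',proj(t,ring),'scene',proj(s,ring),st['wrist_force'],st['moment'],T[:,0])
k=lambda i,u,v:cv2.resize(i['image'][v-30:v+30,u-25:u+25,::-1],None,fx=8,fy=8,interpolation=2)
u,v=proj(t,ring).astype(int);a,b=proj(s,ring).astype(int)+[0,10];print('crop origins',u-25,v-30,a-25,b-30)
cv2.imwrite('pics/'+sys.argv[1],np.hstack([k(t,u,v),k(s,a,b)]))
E
python3 m2.py hov.png
```

```text
clock: 5.93
eef_pos: [445.7, -110.6, 172.1]
eef_rot: [2.759, 1.57, -2.198]
wrist_force: [0.0, 0.6, -2.7]
finger_gap: 38.6
clock: 6.35
eef_pos: [446.4, -107.7, 172.3]
eef_rot: [-1.44, 1.571, -0.109]
wrist_force: [0.3, -0.2, -1.5]
finger_gap: 38.0
[ 446.39740537 -107.99647768  172.28755442] yaw -0.2398708587577163 ring [ 585.30312432 -141.97001508  161.58755442] top [387.3 146.7] scene [302.3 247.7] [-1.29188373  0.0256633  -1.68767415] [-0.04641315  0.0719595  -0.01251752] [ 9.53182216e-06 -3.76998981e-07 -1.00000000e+00]
crop origins 362 116 277 227
```

View pics/hov.png

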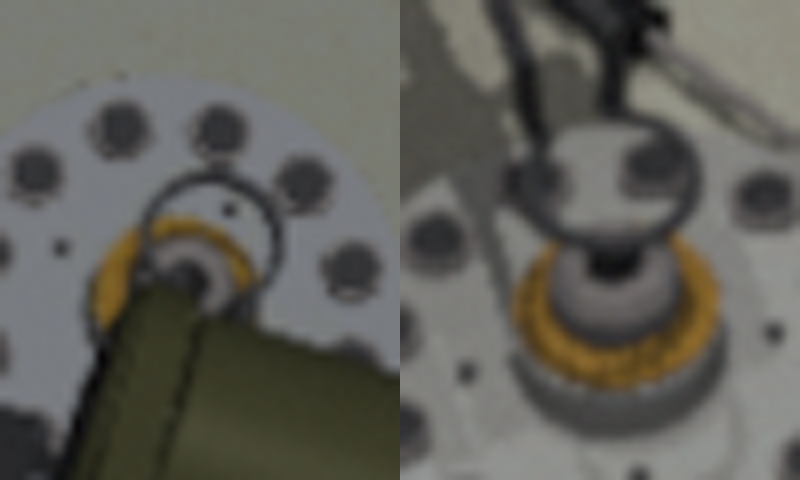

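The hover view shows the ring at top crop (212,242), with the washer and spindle partly under the wrist. In the scene crop the ring is at (607,178), above the spindle at (615,285). I'll measure ring against washer in each camera with circle fits.

```bash
cat > m3.py <<'E'
from h import *
from scipy.optimize import least_squares
from scipy.ndimage import map_coordinates as mc
def fitc(P,r=None):
    g=lambda q:np.hypot(P[:,0]-q[0],P[:,1]-q[1])-(q[2] if r is None else r)
    o=least_squares(g,[*P.mean(0),25],loss='soft_l1',f_scale=.7);return o.x.round(2),np.abs(g(o.x)).mean().round(2)
def washer(c,im):
    hsv=cv2.cvtColor(im,cv2.COLOR_BGR2HSV);sat=hsv[:,:,1].astype(float);P=[]
    for a in np.arange(0,6.28,.1):
        rr=np.arange(25,40,.25);W=np.array([584.5+rr*np.cos(a),-142.5+rr*np.sin(a),0*rr+100]).T
        q=np.array([proj(c,w) for w in W]);v=mc(sat,[q[:,1],q[:,0]],order=1)
        k=np.argmin(np.gradient(cv2.GaussianBlur(v[None],(9,1),0)[0]));P.append(W[k,:2])
    return fitc(np.array(P)),fitc(np.array(P),31.5)
def ring(c,p0):
    g=cv2.cvtColor(c['image'],cv2.COLOR_RGB2GRAY).astype(float);P=[];A=np.arctan2(*(p0[:2]-[446,-108])[::-1])
    for a in np.arange(A-1.9,A+1.9,.08):
        rr=np.arange(18,31,.25);W=np.array([p0[0]+rr*np.cos(a),p0[1]+rr*np.sin(a),0*rr+p0[2]]).T
        q=np.array([proj(c,w) for w in W]);v=mc(g,[q[:,1],q[:,0]],order=1);k=np.argmin(v)
        if 2<k<len(rr)-3 and v[k]<.75*np.median(v): P.append(W[k,:2])
    P=np.array(P);return len(P),fitc(P),fitc(P,24.3)
if __name__=='__main__':
    st=manip.read_state();T=R.from_euler('xyz',st['eef_rot']).as_matrix();p=st['eef_pos']
    x=-T[:,1].copy();x[2]=0;x/=np.linalg.norm(x);r=p+[0,0,-10.7]+143*x;print('pred',r)
    for n in('top','scene'):
        c=cam(n);print(n,'washer',washer(c,cv2.imread(f'pics/{n}0.png')),'ring',ring(c,r))
E
python3 m3.py
```

```text
pred [ 585.30312432 -141.97001508  161.58755442]
top washer ((array([ 583.64, -142.4 ,   30.96]), np.float64(0.6)), (array([ 583.71, -142.33,   25.  ]), np.float64(0.76))) ring (34, (array([ 587.72, -143.67,   23.95]), np.float64(0.56)), (array([ 587.3 , -143.51,   25.  ]), np.float64(0.57)))
scene washer ((array([ 585.  , -141.74,   31.59]), np.float64(0.88)), (array([ 585.03, -141.76,   25.  ]), np.float64(0.88))) ring (21, (array([ 591.14, -145.12,   23.23]), np.float64(0.62)), (array([ 589.91, -144.82,   25.  ]), np.float64(0.96)))
```

```bash
python3 - <<'E'
from h import *
c=cam('wrist','w4.png');st=manip.read_state();T=R.from_euler('xyz',st['eef_rot']).as_matrix();p=st['eef_pos'];G=p+[0,0,18.8]
im=c['image'][:,:,::-1][300:376,280:360]
x=-T[:,1];y=np.array([-x[1],x[0],0])
print('pred pivot px',proj(c,G+62*x+[0,0,9]))
g=cv2.cvtColor(im,6);hs=im.astype(int);m=((g>75)).astype(np.uint8)
m2=cv2.inRange(cv2.cvtColor(im,40),(0,15,90),(20,90,220))
n,l,s,ce=cv2.connectedComponentsWithStats(m2)
for i in range(1,n):
    if s[i,4]>15:
        u,v=ce[i]+[280,300];q=plane(c,u,v,G[2]+9);print(s[i],u,v,q,'along',(q-G[:2])@x[:2],'across',(q-G[:2])@y[:2])
# expected positions of seat in wrist picture
for nm,P in dict(seat=[584.4,-142,100],spin=[584.4,-142,117.5],ring=p+[0,0,-10.7]+143*x).items(): print(nm,proj(c,P))
cv2.imwrite('pics/w4c.png',cv2.resize(c['image'][200:400,230:410,::-1],None,fx=3,fy=3,interpolation=2))
E
```

```text
pred pivot px [320.7 342.2]
[13 40 11 13 17] 297.2352941176471 346.88235294117646 [ 506.6 -138.6] along 65.74078118064611 across -15.137822071771978
[ 32  40  17  15 200] 320.0 346.955 [ 510.1 -124.3] along 65.73554823102633 across -0.4157307615690016
[ 0 55 20 10 63] 289.3968253968254 358.3174603174603 [ 514.3 -146. ] along 74.98118148440732 across -20.491792765496847
[35 57 11  3 21] 320.0 358.0 [ 518.8 -126.5] along 74.70916070804958 across -0.48114548542726965
[61 58 18  6 52] 349.4230769230769 360.2692307692308 [ 525.2 -108.1] along 76.5443964954321 across 18.91349061535177
seat [320.4 333.8]
spin [320.4 346.3]
ring [320.5 386.2]
```

View pics/w4c.png

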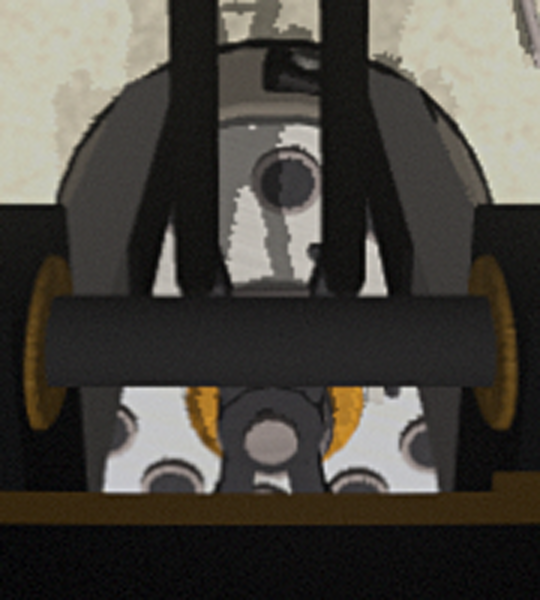

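The wrist view confirms it: the pivot screw is about 65.7 mm ahead of the grasp instead of 62, so the ring sits roughly 4 mm forward. I'll shift back and drop to just above the spindle end, then re-measure.

```bash
python3 -m jog '[{"grip":0,"tx":0,"ty":0.05,"tz":0.02,"turn":0},{"grip":0,"tx":0.1,"ty":0.095,"tz":0.02,"turn":0},{"grip":0,"tx":0.3,"ty":0.095,"tz":0.02,"turn":0},{"grip":0,"tx":0.5,"ty":0.095,"tz":0.02,"turn":0},{"grip":0,"tx":0.7,"ty":0.095,"tz":0.02,"turn":0},{"grip":0,"tx":0.85,"ty":0.095,"tz":0.02,"turn":0},{"grip":0,"tx":0.88,"ty":0.095,"tz":0.02,"turn":0},{"grip":0,"tx":0.88,"ty":0.095,"tz":0.02,"turn":0},{"grip":0,"tx":0.88,"ty":0.095,"tz":0.02,"turn":0},{"grip":0,"tx":0.88,"ty":0.095,"tz":0.02,"turn":0}]' 50; python3 m3.py; python3 m2.py hov2.png
```

```text
clock: 7.48
eef_pos: [443.1, -106.7, 137.4]
eef_rot: [-1.638, 1.57, -0.308]
wrist_force: [-0.9, 0.5, -1.9]
finger_gap: 38.8
pred [ 581.94295471 -140.7821736   126.72540451]
top washer ((array([ 583.64, -142.4 ,   30.96]), np.float64(0.6)), (array([ 583.71, -142.33,   25.  ]), np.float64(0.76))) ring (10, (array([ 584.26, -142.01,   23.95]), np.float64(0.56)), (array([ 584.01, -141.8 ,   25.  ]), np.float64(0.62)))
scene washer ((array([ 585.  , -141.74,   31.59]), np.float64(0.88)), (array([ 585.03, -141.76,   25.  ]), np.float64(0.88))) ring (27, (array([ 585.66, -143.51,   25.04]), np.float64(0.65)), (array([ 586.72, -143.33,   25.  ]), np.float64(0.73)))
[ 442.90703233 -106.69951601  137.2757475 ] yaw -0.24051197872780947 ring [ 581.79094161 -140.76210165  126.5757475 ] top [384.7 151. ] scene [302.6 256.4] [ 0.39009821  0.01955154 -1.49212534] [0.0225067  0.0548511  0.02170765] [ 3.21641047e-04 -1.76852418e-04 -9.99999933e-01]
crop origins 359 121 277 236
```

View pics/hov2.png

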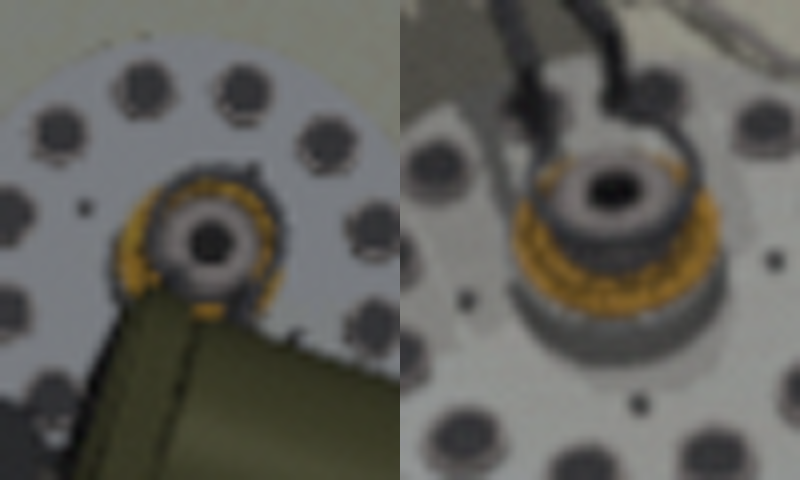

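Both crops show the ring circling the spindle end, concentric within about 1 mm. Now a slow descent, watching the force.

```bash
python3 -m jog '[{"grip":0,"tx":0.05,"ty":0,"tz":0,"turn":0},{"grip":0,"tx":0.1,"ty":0,"tz":0,"turn":0},{"grip":0,"tx":0.15,"ty":0,"tz":0,"turn":0},{"grip":0,"tx":0.2,"ty":0,"tz":0,"turn":0},{"grip":0,"tx":0.25,"ty":0,"tz":0,"turn":0},{"grip":0,"tx":0.25,"ty":0,"tz":0,"turn":0}]' 50; python3 -m jog '[{"grip":0,"tx":0.05,"ty":0,"tz":0,"turn":0},{"grip":0,"tx":0.1,"ty":0,"tz":0,"turn":0},{"grip":0,"tx":0.15,"ty":0,"tz":0,"turn":0},{"grip":0,"tx":0.2,"ty":0,"tz":0,"turn":0},{"grip":0,"tx":0.2,"ty":0,"tz":0,"turn":0}]' 50; python3 -c "
from h import *
print(manip.read_state()['wrist_force'],manip.read_state()['moment'],manip.read_state()['eef_pos'])"
```

```text
clock: 8.23
eef_pos: [442.7, -106.6, 126.6]
eef_rot: [1.554, 1.57, 2.884]
wrist_force: [-0.3, 0.3, -1.8]
finger_gap: 38.2
clock: 8.65
eef_pos: [442.6, -106.6, 118.6]
eef_rot: [1.469, 1.57, 2.799]
wrist_force: [-0.0, 0.4, -1.8]
finger_gap: 38.6
[-0.00681526  0.39325116 -1.78710679] [0.0365811  0.13943714 0.00799205] [ 442.63853134 -106.61392971  118.64861232]
```

```bash
python3 -m jog '[{"grip":0,"tx":0.03,"ty":0,"tz":0,"turn":0},{"grip":0,"tx":0.06,"ty":0,"tz":0,"turn":0},{"grip":0,"tx":0.09,"ty":0,"tz":0,"turn":0},{"grip":0,"tx":0.09,"ty":0,"tz":0,"turn":0},{"grip":0,"tx":0.09,"ty":0,"tz":0,"turn":0}]' 50; python3 -m jog '[{"grip":0,"tx":0.02,"ty":0,"tz":0,"turn":0},{"grip":0,"tx":0.03,"ty":0,"tz":0,"turn":0},{"grip":0,"tx":0.03,"ty":0,"tz":0,"turn":0},{"grip":0,"tx":0.03,"ty":0,"tz":0,"turn":0}]' 50; python3 -c "
from h import *
print(manip.read_state()['wrist_force'],manip.read_state()['moment'],manip.read_state()['eef_pos'])"
```

```text
clock: 9.07
eef_pos: [442.8, -106.7, 115.5]
eef_rot: [1.863, 1.571, -3.09]
wrist_force: [-0.2, 0.0, -3.4]
finger_gap: 38.1
clock: 9.4
eef_pos: [442.8, -106.6, 114.3]
eef_rot: [1.231, 1.571, 2.562]
wrist_force: [-0.2, -0.1, -2.1]
finger_gap: 38.1
[-0.21311985 -0.08439396 -2.08734558] [-0.0009778   0.09373384 -0.02552756] [ 442.81768221 -106.64991592  114.28632728]
```

```bash
python3 -m jog '[{"grip":0,"tx":0.02,"ty":0,"tz":0,"turn":0},{"grip":0,"tx":0.03,"ty":0,"tz":0,"turn":0},{"grip":0,"tx":0.03,"ty":0,"tz":0,"turn":0},{"grip":0,"tx":0.03,"ty":0,"tz":0,"turn":0}]' 50; python3 -m jog '[{"grip":0,"tx":0.015,"ty":0,"tz":0,"turn":0},{"grip":0,"tx":0.02,"ty":0,"tz":0,"turn":0},{"grip":0,"tx":0.02,"ty":0,"tz":0,"turn":0},{"grip":0,"tx":0.02,"ty":0,"tz":0,"turn":0}]' 50; python3 -c "
from h import *
print(manip.read_state()['wrist_force'],manip.read_state()['moment'],manip.read_state()['eef_pos'])"
```

```text
clock: 9.73
eef_pos: [442.8, -106.7, 113.1]
eef_rot: [2.88, 1.571, -2.073]
wrist_force: [-0.1, 0.8, -2.3]
finger_gap: 38.4
clock: 10.07
eef_pos: [442.8, -106.7, 112.3]
eef_rot: [-2.35, 1.571, -1.02]
wrist_force: [0.4, 0.4, -1.6]
finger_gap: 38.4
[ 0.38243886  0.44124569 -1.57708341] [ 0.01354035  0.09868362 -0.04502527] [ 442.8426983  -106.67589841  112.32009876]
```

```bash
for i in 1 ; do python3 -m jog '[{"grip":0,"tx":0.01,"ty":0,"tz":0,"turn":0},{"grip":0,"tx":0.02,"ty":0,"tz":0,"turn":0},{"grip":0,"tx":0.02,"ty":0,"tz":0,"turn":0},{"grip":0,"tx":0.02,"ty":0,"tz":0,"turn":0}]' 50;  python3 -c "
from h import *
print(manip.read_state()['wrist_force'],manip.read_state()['moment'],manip.read_state()['eef_pos'])"; python3 -m jog '[{"grip":0,"tx":0.01,"ty":0,"tz":0,"turn":0},{"grip":0,"tx":0.02,"ty":0,"tz":0,"turn":0},{"grip":0,"tx":0.02,"ty":0,"tz":0,"turn":0},{"grip":0,"tx":0.02,"ty":0,"tz":0,"turn":0}]' 50; done; python3 -c "
from h import *
print(manip.read_state()['wrist_force'],manip.read_state()['moment'],manip.read_state()['eef_pos'])"
```

```text
clock: 10.4
eef_pos: [442.8, -106.6, 111.5]
eef_rot: [-0.8, 1.571, 0.53]
wrist_force: [-2.2, 0.1, 0.5]
finger_gap: 38.1
[-2.16402186  0.09657539  0.53768556] [-0.01356102  0.14418619  0.03286476] [ 442.83591122 -106.63888315  111.53630872]
clock: 10.73
eef_pos: [442.8, -106.7, 110.7]
eef_rot: [-2.636, 1.571, -1.306]
wrist_force: [-2.2, 0.2, 0.6]
finger_gap: 38.8
[-2.19546515  0.19005799  0.61589874] [0.08264268 0.07166183 0.01901499] [ 442.82149098 -106.67205767  110.72601678]
```

Contact: Fz rose by about 2.3 N at TCP z ≈ 111.5, where 112.2 is expected for the washer. The −2.2 N Fx means the ring is also rubbing the near side of the spindle, so I ease back 1 mm.

```bash
python3 -m jog '[{"grip":0,"tx":0,"ty":0.01,"tz":0,"turn":0},{"grip":0,"tx":0,"ty":0.02,"tz":0,"turn":0},{"grip":0,"tx":0,"ty":0.025,"tz":0,"turn":0},{"grip":0,"tx":0,"ty":0.025,"tz":0,"turn":0},{"grip":0,"tx":0,"ty":0.025,"tz":0,"turn":0}]' 50;  python3 -c "
from h import *
F=[]
for _ in range(4): cam('wrist');F.append(np.r_[manip.read_state()['wrist_force'],manip.read_state()['moment']])
print(np.mean(F,0).round(2),np.std(F,0).round(2),manip.read_state()['eef_pos'])"; python3 m3.py; python3 m2.py low.png
```

```text
clock: 11.15
eef_pos: [442.0, -106.5, 110.8]
eef_rot: [-1.607, 1.57, -0.277]
wrist_force: [1.6, 0.2, -0.4]
finger_gap: 38.5
[ 1.37 -0.05  0.17 -0.13 -0.56 -0.02] [0.14 0.54 0.63 0.04 0.03 0.04] [ 441.95361734 -106.42784897  110.74998751]
pred [ 580.83615362 -140.49603228  100.04998751]
top washer ((array([ 583.64, -142.4 ,   30.96]), np.float64(0.6)), (array([ 583.71, -142.33,   25.  ]), np.float64(0.76))) ring (6, (array([ 586.46, -142.16,   21.02]), np.float64(0.7)), (array([ 583.15, -143.81,   25.  ]), np.float64(0.75)))
scene washer ((array([ 585.  , -141.74,   31.59]), np.float64(0.88)), (array([ 585.03, -141.76,   25.  ]), np.float64(0.88))) ring (2, (array([ 569.87, -159.4 ,    0.88]), np.float64(0.0)), (array([ 584.9 , -140.33,   25.  ]), np.float64(0.0)))
[ 441.89304713 -106.45656857  110.71075381] yaw -0.24063468387874354 ring [ 580.77277572 -140.53619573  100.01075381] top [383.1 153.5] scene [303.  263.2] [ 2.92437825 -0.55116734  1.03530797] [-0.15113918 -0.58604739  0.0241249 ] [ 7.20450114e-05 -5.67544326e-05 -9.99999996e-01]
crop origins 358 123 278 243
```

View pics/low.png

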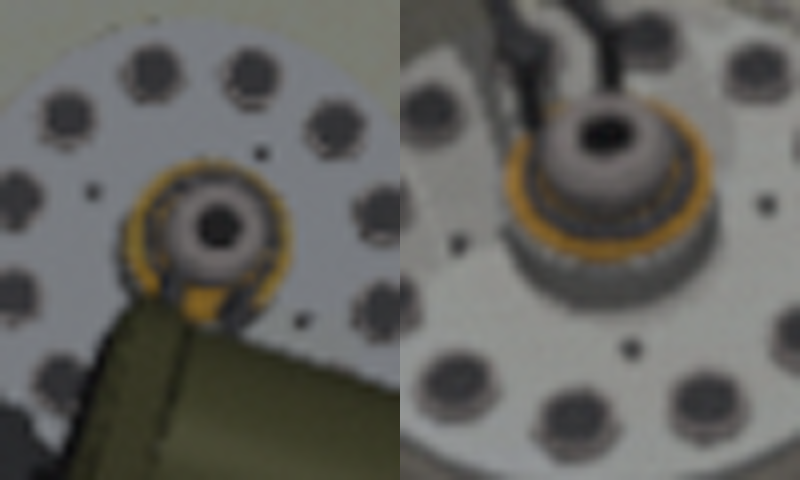

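The ring lies flat inside the brass washer's outline: it is around the spindle at (217,228) in the top crop and level in the scene crop at (607,170). I'll centre the residual side force, press a touch more, and check that the force is steady.

```bash
python3 -m jog '[{"grip":0,"tx":0.01,"ty":-0.005,"tz":0,"turn":0},{"grip":0,"tx":0.02,"ty":-0.01,"tz":0,"turn":0},{"grip":0,"tx":0.02,"ty":-0.01,"tz":0,"turn":0},{"grip":0,"tx":0.02,"ty":-0.01,"tz":0,"turn":0},{"grip":0,"tx":0.02,"ty":-0.01,"tz":0,"turn":0},{"grip":0,"tx":0.02,"ty":-0.01,"tz":0,"turn":0}]' 50;  python3 -c "
from h import *
F=[]
for _ in range(16): cam('wrist');F.append(np.r_[manip.read_state()['wrist_force'],manip.read_state()['moment']])
for k in(0,8): print(np.mean(F[k:k+8],0).round(2),np.std(F[k:k+8],0).round(2))
print(manip.read_state()['eef_pos'],manip.read_state()['finger_gap'])"
```

```text
clock: 12.1
eef_pos: [442.1, -106.5, 109.9]
eef_rot: [1.593, 1.57, 2.923]
wrist_force: [-3.9, 1.7, 2.8]
finger_gap: 38.5
[-3.36  0.53  2.71  0.06  0.21  0.01] [0.47 0.52 0.49 0.03 0.04 0.04]
[-3.46  0.69  3.16  0.07  0.23 -0.  ] [0.52 0.52 0.45 0.02 0.02 0.04]
[ 442.2474778  -106.50769845  109.89757209] 38.289496357462504
```

```bash
python3 -m jog '[{"grip":0,"tx":0,"ty":0.005,"tz":0,"turn":0},{"grip":0,"tx":0,"ty":0.005,"tz":0,"turn":0},{"grip":0,"tx":0,"ty":0.005,"tz":0,"turn":0},{"grip":0,"tx":0,"ty":0.005,"tz":0,"turn":0},{"grip":0,"tx":0,"ty":0.005,"tz":0,"turn":0}]' 50;  python3 -c "
from h import *
F=[]
for _ in range(12): cam('wrist');F.append(np.r_[manip.read_state()['wrist_force'],manip.read_state()['moment']])
print(np.mean(F,0).round(2),np.std(F,0).round(2),manip.read_state()['finger_gap'])
f=np.mean(F,0)
if f[2]>0.3: print('sign',manip.sign_off())"
```

```text
clock: 13.32
eef_pos: [442.2, -106.5, 110.0]
eef_rot: [-1.664, 1.57, -0.333]
wrist_force: [-1.5, 0.3, 1.7]
finger_gap: 38.3
[ 0.12 -0.21  1.83 -0.09 -0.38  0.01] [0.6  0.33 0.33 0.04 0.07 0.03] 38.42840234277802
the job is handed in; nothing more can be done
sign None
```

I squeezed the pliers at 50 N, lifted the spread ring clear of the tray and carried it to the spindle. I then lowered it until it came to rest on the brass washer, and handed in at about 14 s, still holding it squeezed. The sign-off gives no verdict.

- **Contact with the washer:** the force rose at tool height 111.5 mm, against about 112.2 mm expected. At the end the wrist read +1.8 N vertically against −1.8 N when hanging free, so the ring presses with roughly 3.6 N. The side force was close to zero.
- **Picture of the seated ring:** taken just before the last small moves, it shows the ring flat and level around the spindle, inside the washer's outline.
- **What disagreed:**
  - The pliers sat about 4 mm further forward in the grip than planned. I corrected for this before lowering.
  - The finger gap read 38.4 mm, where 41 mm was expected. The pictures show the handles parallel and the ring open.
  - On contact, a side force of −2 to −3 N came and went with shifts of a few tenths of a mm. I put this down to friction or light rubbing on the spindle.
  - The automatic circle fit of the seated ring found too few points to use, so its final centring rests on that picture and on the ring being around the spindle.
- **Other things on the bench:** no move went near them, but I did not re-measure their positions.

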